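# Seat a guide roller in its bearing stand

### The arm

A 6-joint arm with a two-finger parallel gripper is mounted at the origin on a cart in front of the work surface, level with it; the furniture and walls round the work are solid. World frame = base frame: x ahead of the robot, y to its left, z up, the work surface at z = 0. Lengths are in m, angles in rad, forces in N, time in s.
With the tool pointing down it reaches from about 0.4 to 0.925 m from the base axis. Payload 3.4 kg.
Tool frame: the origin (TCP) lies between the finger pads; the fingertips stand tcp_to_tips ahead of it and the grasp point (between the pads) lies 11 mm behind it (tcp_to_tips is the distance from the TCP to the fingertips, in m); z points along the fingers, y is the direction in which the jaws open and shut (so a half turn about z gives the same grasp; the last joint's range is limited). The gripper opens to 85 mm and grips with 20 to 120 N. Pads are 22 mm wide; open, the fingers measure 114 mm over their backs; the gripper's body (76 mm by 85 mm) begins 54 mm behind the grasp point. The pads swing forward as they close: fully open they stand 13 mm farther back than shut.
Start: joints at [-1.242, 0.307, 1.506, -0, 1.328, -0.073], TCP at [0.225, -0.529, 0.239] pointing down, gripper open.
Joint ranges: [-3.12, 3.12], [-1.05, 2.28], [0.14, 2.33], [-1.42, 4.57], [0.1, 2.73], [-2.68, 2.68]. Speed limits (rad/s): [2.57, 2.57, 3.14, 3.14, 3.14, 3.14].

### API

Orientations are given as a rotation vector (axis times angle).
In Python, from workcell import * gives the robot as it stands.
- The arm moves only by the shell command python3 -m creep 'ROWS' [FORCE]. ROWS is JSON, a list of rows, each an object of numbers: "hand": the finger opening in m, from 0 to 0.0854; "x", "y", "z": the shift along the world's x, y, z in m; "spin": the turn about the world's z in degrees. In form: [{"hand": .., "x": .., "y": .., "z": .., "spin": ..}, ...]. A call has 1 to 5 rows; each row is the pose to reach, as a shift and turn from the pose commanded when the call began; what a row does not reach only later rows make up. A row lasts 1/10 s, in which the tool goes at most 50 mm and 8.59 degrees, less where a joint would pass 70% of its speed; a pose out of reach is approached as far as the arm can. A call with a gripper value outside its range is refused whole. The fingers move at their own pace and stop on an object; FORCE is the grip in N (left out, the last holds). Time passes only in rows, so rows that repeat a pose let the fingers close. It gives the time, the measured TCP pose, the force and the opening at its end, in the units of the state.
- get_obs(): the state, without advancing time (a new reading comes with each control period).
- grab_frame(name): name is "scene" or "top" or "wrist"; returns a dict with "img" (480x640x3 uint8, blue, green, red), "z_map" (480x640 float32, m along the optical axis (not along the pixel's ray), 0 where there is no reading), "intrinsics" (3x3 intrinsics, pixels), "dist" ([k1, k2, p1, p2, k3] as OpenCV has them; the pictures are not rectified), "rvec" (rotation vector, rad) and "tvec" (3), from world to camera coordinates, as OpenCV has them; the wrist camera has in their place "tool_from_camera" (4x4, takes a point from camera to tool coordinates, whose origin is the TCP and whose axes are the flange's). Camera axes: x right, y down, z forward; pixel columns grow to the right and rows downward; lengths in m; the calibration is good to about 2 mm. A picture is of the moment at which its call begins: read the wrist's pose just before it.
- finish_job(): hands the job in, once; it reports no verdict.
The state is a dict: "time_s": time; "joint_pos": joint angles; "qd": joint speeds; "joint_torque": joint torques, N m; "tcp_pos": TCP position; "eef_rot": TCP orientation; "ft_force": force on the tool from outside, world axes, zero at the start; "wrist_torque": the same for the moment, N m; "grip_width": finger opening in m.
Only numpy, scipy, OpenCV 4.12 (cv2) and the standard library are available. Lean on these libraries where they do the work, as an engineer would, in place of code of your own. Each camera call takes 0.05 s, during which the arm holds its last target. There are 200 camera calls.

### The job

Lift the wire guide roller out of its V-notched cradle and lower it level into the slotted bearing stand, one axle end in each open slot, past the spring balls and down until both ends sit evenly on the slot floors, whose height is set differently each time. Bed it there with a steady downward push of about 17 N kept up for a full second, never pressing it on the stand with more than 30 N, then let go and back away. Do not disturb the other things on the table.

Things in the scene. Friction and masses are not known exactly. Their poses are not given: they have to be found in the camera images.
- roller_centre (a point): Centre of the guide roller, on its axis: grey drum 42 mm in diameter, 70 mm long, with a metal ring 45 mm in diameter and 6 mm wide near each end (58 mm plain drum between), rigid on a steel axle 10 mm in diameter, 130 mm long, that sticks out 30 mm each end. 0.2 to 0.36 kg. y is along the axle; x and z turn as it rolls. Starts level in the cradle, axis 50 mm above the table.
- end_a (a point): Point on the roller's axis 51 mm from its centre towards its own +y. Either end may go in either slot.
- end_b (a point): Point on the roller's axis 51 mm from its centre towards its own -y.
- cradle: Low black rest, fixed to the table: foot 70x112x8 mm and two V-notched posts 8 mm thick at y = +-48 mm, tops about 54 mm high. Origin at the centre of its underside, z up; the roller's axle lies along its y, 50 mm up.
- stand: Bearing stand, fixed to the table: grey foot 86x150x8 mm, two aluminium uprights 12 mm thick centred at y = +-51 mm (90 mm clear between), 91 mm high, each with a slot open at the top, at x = 0. Origin at the centre of the underside, z up, y from one upright to the other. Dark seats screwed in the slots are the hard, level slot floors; when home on them the axle's axis is 58 to 70 mm up.
- slot_a (a point): Middle of the slot on the stand's +y side, 75.5 mm above the stand's origin. Slot 11.5 mm wide in x, flared above 82 mm height to 24 mm at the top. Two spring balls, one from each side at this point's height, stop the axle with its axis about 4.5 mm above it; a push of about 4 to 7 N per slot (weight included) snaps it past. How far below the floor lies is set differently each time: feel for it.
- slot_b (a point): The same in the like slot on the stand's -y side.
- tape_1: Bystander: small roll of dark tape lying flat, 55 mm across, 19 mm high. Origin at the centre of its underside.
- nut_m12_0: Bystander: loose hexagon nut, 21 mm, 9 mm high. Origin at the centre of its underside.
- die_a: Bystander: crimping die block, 33x56 mm, 62 mm high. Origin at the centre of its underside.
- housing_2: Bystander: black connector housing, 16x32 mm, 19 mm high. Origin at the centre of its underside.
- cup_ferrules: Bystander: light round parts cup, 73 mm across, 34 mm high. Origin at the centre of its underside.
- spanner_10: Bystander: open-ended spanner lying flat, 24x138x7 mm. Origin at the centre of its underside.

How it is judged:
On the way, in this order (a step that is already met when the one before it is completed fails the run):
1. the roller is lifted clear of the cradle (z of roller_centre in the frame of cradle above 0.075 m), for 0.1 s.
2. with both axle ends below the spring balls and level, the roller is pressed on the stand with 10 to 27 N without a break for 0.6 s (z of end_a in the frame of stand between 0.055 and 0.0715 m and x of end_a in the frame of stand between -0.002 and 0.002 m and z of end_b in the frame of stand between 0.055 and 0.0715 m and x of end_b in the frame of stand between -0.002 and 0.002 m and angle between the y axis of roller_centre and the y axis of stand, either way round below 0.02 rad and y of roller_centre in the frame of stand between -0.01 and 0.01 m and contact force between roller and stand between 10 and 27 N), for 0.6 s.
At the end, for the whole second after the job is handed in: Both axle ends lie in the two slots below the spring balls (axis 55 to 71.5 mm above the stand's underside), within 2 mm of the slots' middle plane, aligned with the stand's y within 0.02 rad, the roller's centre within 10 mm of midway between the uprights; roller let go and at rest (z of end_a in the frame of stand between 0.055 and 0.0715 m and x of end_a in the frame of stand between -0.002 and 0.002 m and z of end_b in the frame of stand between 0.055 and 0.0715 m and x of end_b in the frame of stand between -0.002 and 0.002 m and angle between the y axis of roller_centre and the y axis of stand, either way round below 0.02 rad and y of roller_centre in the frame of stand between -0.01 and 0.01 m and linear speed of roller below 0.02 m/s and angular speed of roller below 0.3 rad/s); the robot touches nothing.
It fails at once if the roller and the stand press on each other with more than 35 N (contact force between roller and stand above 35 N).
It fails at once if one of the listed bystanders is shifted by more than 20 mm (distance of any of tape_1, nut_m12_0, die_a, housing_2, cup_ferrules, spanner_10 from where it was at the start of the episode above 0.02 m).
It also fails if it takes over 54 s, if anything falls off the work surface, if the arm or the gripper's body presses on something with over 40 N, if the wrist force passes 120 N, or if a joint passes its speed limit or range.

## Working session

There is one attempt and no reset: what is moved stays moved. The work goes in short steps, Python scripts to look and compute and a shell command to move; the robot and the scene stay as the last step left them, time stands still between calls to the robot, and variables do not carry over. Pictures are saved under pics/ and viewed, about 8 in all and at most 12, crops included, and the job is handed in when it is done.

```bash
mkdir -p pics; cat > h.py <<'E'
from workcell import *
import numpy as np, cv2
def cloud(f):
    K=f["intrinsics"];z=f["z_map"];h,w=z.shape
    u,v=np.meshgrid(np.arange(w),np.arange(h))
    p=cv2.undistortPoints(np.stack([u,v],-1).reshape(-1,1,2).astype(float),K,np.array(f["dist"])).reshape(h,w,2)
    c=np.dstack([p[...,0]*z,p[...,1]*z,z])
    if "rvec" in f:
        R=cv2.Rodrigues(np.array(f["rvec"]))[0];return (c-np.array(f["tvec"]).ravel())@R
    o=f["_obs"];T=np.array(f["tool_from_camera"]);R=cv2.Rodrigues(np.array(o["eef_rot"]))[0]
    return (c@T[:3,:3].T+T[:3,3])@R.T+np.array(o["tcp_pos"])
def grab(n):
    o=get_obs();f=grab_frame(n);f["_obs"]=o;return f
E
python3 - <<'E'
from h import *
import pickle
for n in("scene","top"):
    f=grab(n);cv2.imwrite(f"pics/{n}0.png",f["img"]);pickle.dump(f,open(n+"0.pkl","wb"))
o=get_obs();print(o)
E
```

```text
{'time_s': 0.1, 'joint_pos': array([-1.24150936e+00,  3.07484299e-01,  1.50754174e+00, -3.95604759e-05,
        1.32839578e+00, -7.34900207e-02]), 'qd': array([ 0.00039864, -0.00091218, -0.00225022,  0.00059387, -0.00015373,
        0.00013649]), 'joint_torque': array([ 3.19104620e-04, -4.58529961e+01, -2.52608353e+01, -2.72774298e-05,
        5.49510980e-03, -1.76928552e-05]), 'tcp_pos': array([ 0.22515721, -0.52841953,  0.23848148]), 'eef_rot': array([-3.07632460e+00, -6.28065377e-01,  4.26055405e-04]), 'ft_force': array([-0.25442825,  0.43681656, -0.10769625]), 'wrist_torque': array([-0.00583971,  0.0331429 ,  0.00643299]), 'grip_width': 0.0857669745666443}
```

View pics/top0.png

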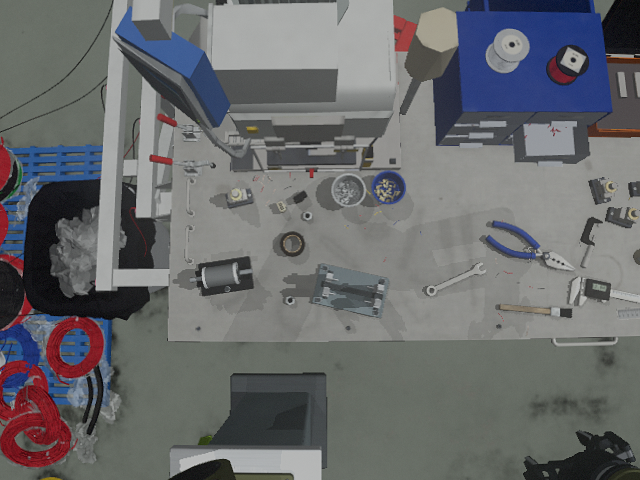

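View pics/scene0.png

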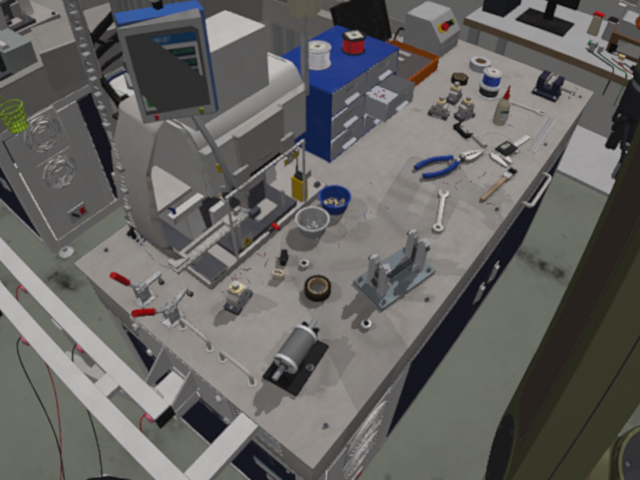

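The top view shows the roller in its cradle at about (221,275) and the stand at about (351,287). The tape is at (291,243), with a nut at (290,300) and another small nut at (307,216). White frame bars stand to the left, at columns below 170. Next I measure with the depth data.

```bash
python3 - <<'E'
from h import *
import pickle
for n,boxes in(("top",dict(roller=(190,250,265,300),stand=(305,255,395,325),tape=(275,228,308,260),nut=(283,293,297,307))),("scene",dict(roller=(260,315,330,395),stand=(350,225,440,310)))):
    f=pickle.load(open(n+"0.pkl","rb"));c=cloud(f)
    print(n,"cam",(-cv2.Rodrigues(np.array(f["rvec"]))[0].T@np.array(f["tvec"]).ravel()).round(3))
    for k,(a,b,d,e) in boxes.items():
        p=c[b:e,a:d].reshape(-1,3);ok=p[:,2]>.004
        print(k,"zmax",np.percentile(p[:,2],[50,90,99,100]).round(4))
        for lo,hi in((.004,.015),(.03,.045),(.045,.06),(.06,.08),(.08,.1)):
            q=p[(p[:,2]>lo)&(p[:,2]<hi)]
            if len(q)>8:
                r=cv2.minAreaRect(q[:,:2].astype(np.float32)*1000)
                print("  ",lo,len(q),q.mean(0).round(4),[np.round(x,1) for x in r])
f=pickle.load(open("top0.pkl","rb"));c=cloud(f)
for u,v in((140,280),(110,200),(155,190),(190,250),(221,275),(351,287),(290,300)):print(u,v,c[v,u].round(3))
E
```

```text
top cam [ 0.478 -0.161  0.991]
roller zmax [0.0044 0.0686 0.0738 0.9907]
   0.004 844 [0.5107 0.0361 0.0085] [array([515. ,  39.8]), array([160.4, 105.4]), np.float64(89.8)]
   0.03 26 [0.5132 0.0301 0.0375] [array([513.4,  40.4]), array([ 33.4, 101.4]), np.float64(5.3)]
   0.045 340 [0.5115 0.0382 0.0542] [array([511.9,  42.8]), array([ 43.8, 131.5]), np.float64(8.8)]
   0.06 665 [0.5115 0.0418 0.0683] [array([511.9,  40.7]), array([41.1, 75.1]), np.float64(7.4)]
stand zmax [0.0034 0.0249 0.0926 0.9907]
   0.004 2252 [ 0.4798 -0.2212  0.0087] [array([ 481.5, -222.8]), array([190., 146.]), np.float64(89.6)]
   0.03 38 [ 0.4777 -0.2359  0.0405] [array([ 485.5, -226.4]), array([125.5,  41.4]), np.float64(68.0)]
   0.045 41 [ 0.4768 -0.2381  0.0501] [array([ 486.6, -227.3]), array([124.4,  44.2]), np.float64(66.5)]
   0.06 112 [ 0.4779 -0.2354  0.0694] [array([ 480.5, -224.4]), array([112.2,  56. ]), np.float64(75.8)]
   0.08 258 [ 0.4788 -0.2255  0.0883] [array([ 479.4, -223.9]), array([112.4,  55. ]), np.float64(77.0)]
tape zmax [0.0019 0.0199 0.0225 0.9907]
   0.004 58 [ 0.5794 -0.10
[... 765 characters left out ...]
] [array([ 489.3, -256.2]), array([199.6, 218.7]), np.float64(38.9)]
   0.03 223 [ 0.478  -0.2183  0.0379] [array([ 481.2, -221.5]), array([123. ,  47.8]), np.float64(77.0)]
   0.045 244 [ 0.479  -0.2194  0.0523] [array([ 481.3, -220.6]), array([122.9,  48.7]), np.float64(77.7)]
   0.06 338 [ 0.4792 -0.2218  0.0697] [array([ 480.9, -224.6]), array([117.1,  56.9]), np.float64(76.5)]
   0.08 312 [ 0.4798 -0.2193  0.0867] [array([ 480.4, -224.9]), array([117.1,  54.7]), np.float64(77.3)]
140 280 [ 0.504  0.238 -0.014]
110 200 [ 0.684  0.313 -0.008]
155 190 [ 0.721  0.235 -0.078]
190 250 [0.568 0.123 0.001]
221 275 [0.511 0.038 0.072]
351 287 [ 0.486 -0.226  0.007]
290 300 [ 0.46  -0.096  0.013]
```

```bash
python3 -c "
import workcell;print([ (n,getattr(workcell,n)) for n in dir(workcell) if 'tip' in n.lower()])"
python3 -m creep '[{"x":0.022,"y":0.044,"spin":6},{"x":0.044,"y":0.088,"spin":12},{"x":0.066,"y":0.132,"spin":18},{"x":0.088,"y":0.176,"spin":24},{"x":0.110,"y":0.220,"spin":30}]'
python3 -m creep '[{"x":0.022,"y":0.044,"spin":6},{"x":0.044,"y":0.088,"spin":12},{"x":0.066,"y":0.132,"spin":18},{"x":0.088,"y":0.176,"spin":24},{"x":0.110,"y":0.220,"spin":30}]'
python3 -m creep '[{"x":0.022,"y":0.044,"spin":6},{"x":0.044,"y":0.088,"spin":12},{"x":0.066,"y":0.132,"spin":16},{"x":0.066,"y":0.132,"spin":16},{"x":0.066,"y":0.132,"spin":16}]'
python3 - <<'E'
from h import *
import pickle
f=grab("wrist");cv2.imwrite("pics/w1.png",f["img"]);pickle.dump(f,open("w1.pkl","wb"))
o=f["_obs"];print(o["tcp_pos"],o["joint_pos"].round(3),np.array(f["tool_from_camera"]).round(3),cv2.Rodrigues(o["eef_rot"])[0].round(4))
E
```

```text
[('tcp_to_tips', 0.008)]
[ 0.22515721 -0.52841953  0.23848148] [-1.242  0.307  1.508 -0.     1.328 -0.073] [[-0.001 -0.96  -0.278  0.07 ]
 [ 1.    -0.    -0.001  0.001]
 [ 0.001 -0.278  0.96  -0.133]
 [ 0.     0.     0.     1.   ]] [[ 9.20e-01  3.92e-01 -6.00e-04]
 [ 3.92e-01 -9.20e-01  1.70e-03]
 [ 1.00e-04 -1.80e-03 -1.00e+00]]invalid input
invalid input
invalid input
```

View pics/w1.png

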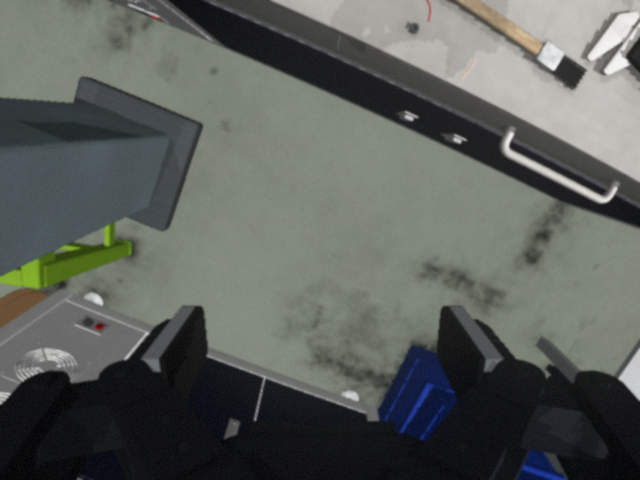

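The moves were refused, probably because every key is required. The picture shows only floor, the table edge and the open fingers.

```bash

python3 -m creep '[{"hand":0.085,"x":0.022,"y":0.044,"z":0,"spin":6},{"hand":0.085,"x":0.044,"y":0.088,"z":0,"spin":12},{"hand":0.085,"x":0.066,"y":0.132,"z":0,"spin":18},{"hand":0.085,"x":0.088,"y":0.176,"z":0,"spin":24},{"hand":0.085,"x":0.110,"y":0.220,"z":0,"spin":30}]'
```

```text
time_s: 0.65
tcp_pos: [0.3357, -0.3071, 0.2391]
eef_rot: [-2.808, -1.408, -0.0]
ft_force: [0.9, -0.6, -0.6]
grip_width: 0.085
```

```bash

python3 -m creep '[{"hand":0.085,"x":0.022,"y":0.044,"z":0,"spin":6},{"hand":0.085,"x":0.044,"y":0.088,"z":0,"spin":12},{"hand":0.085,"x":0.066,"y":0.132,"z":0,"spin":18},{"hand":0.085,"x":0.088,"y":0.176,"z":0,"spin":24},{"hand":0.085,"x":0.110,"y":0.220,"z":0,"spin":30}]'
python3 -m creep '[{"hand":0.085,"x":0.022,"y":0.044,"z":0,"spin":6},{"hand":0.085,"x":0.044,"y":0.088,"z":0,"spin":12},{"hand":0.085,"x":0.066,"y":0.130,"z":0,"spin":16},{"hand":0.085,"x":0.066,"y":0.130,"z":0,"spin":16},{"hand":0.085,"x":0.066,"y":0.130,"z":0,"spin":16}]'
python3 - <<'E'
from h import *
import pickle
f=grab("wrist");cv2.imwrite("pics/w2.png",f["img"]);pickle.dump(f,open("w2.pkl","wb"))
o=f["_obs"];print(o["tcp_pos"],o["joint_pos"].round(3),cv2.Rodrigues(o["eef_rot"])[0].round(4))
c=cloud(f);p=c.reshape(-1,3)
m=(abs(p[:,0]-.512)<.08)&(abs(p[:,1]-.042)<.1)
p=p[m]
for lo,hi in((-.01,.003),(.004,.015),(.03,.045),(.045,.06),(.06,.08)):
    q=p[(p[:,2]>lo)&(p[:,2]<hi)]
    if len(q)>8:
        r=cv2.minAreaRect(q[:,:2].astype(np.float32)*1000)
        print("  ",lo,len(q),q.mean(0).round(4),[np.round(x,1) for x in r])
E
```

```text
time_s: 1.15
tcp_pos: [0.4457, -0.0871, 0.2393]
eef_rot: [2.347, 2.088, -0.0]
ft_force: [0.5, -0.7, -0.1]
grip_width: 0.0849
time_s: 1.65
tcp_pos: [0.5112, 0.042, 0.2387]
eef_rot: [-2.035, -2.392, 0.002]
ft_force: [-0.7, -0.9, -0.0]
grip_width: 0.0851
[0.51118933 0.04196162 0.23874984] [-0.000e+00  2.210e-01  1.632e+00 -1.000e-03  1.290e+00 -1.610e-01] [[-1.603e-01  9.871e-01 -1.400e-03]
 [ 9.871e-01  1.603e-01 -5.000e-04]
 [-3.000e-04 -1.500e-03 -1.000e+00]]
   -0.01 24332 [ 0.5102  0.0511 -0.0012] [array([512.,  42.]), array([200., 160.]), np.float64(90.0)]
   0.004 3388 [0.5093 0.0517 0.0068] [array([513. ,  52.4]), array([ 77.7, 132.8]), np.float64(7.8)]
   0.03 622 [0.5601 0.1116 0.0359] [array([524.6,  71.5]), array([153.5,  76.9]), np.float64(62.4)]
   0.045 2168 [0.5093 0.0486 0.0533] [array([510.7,  41.3]), array([ 43.7, 129.5]), np.float64(8.0)]
   0.06 3765 [0.5107 0.0426 0.0669] [array([511.1,  41.8]), array([38.9, 70.2]), np.float64(7.6)]
```

View pics/w2.png

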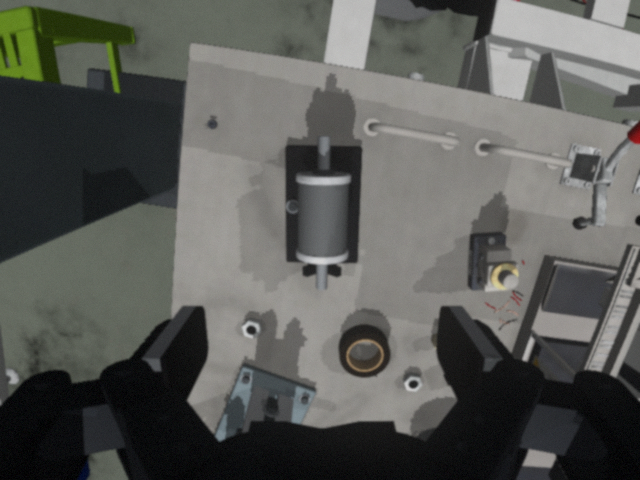

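The wrist view shows the roller upright at about (322,218), with the tape at (364,350), one nut at (252,328) and another at (412,383). Nothing lies under the finger paths, so I descend and grip.

```bash

python3 -m creep '[{"hand":0.085,"x":0,"y":0,"z":-0.03,"spin":-1},{"hand":0.085,"x":0,"y":0,"z":-0.06,"spin":-1},{"hand":0.085,"x":0,"y":0,"z":-0.09,"spin":-1},{"hand":0.085,"x":0,"y":0,"z":-0.12,"spin":-1},{"hand":0.085,"x":0,"y":0,"z":-0.14,"spin":-1}]'
python3 -m creep '[{"hand":0.085,"x":0,"y":0,"z":-0.02,"spin":0},{"hand":0.085,"x":0,"y":0,"z":-0.04,"spin":0},{"hand":0.085,"x":0,"y":0,"z":-0.06,"spin":0},{"hand":0.085,"x":0,"y":0,"z":-0.062,"spin":0},{"hand":0.085,"x":0,"y":0,"z":-0.062,"spin":0}]'
python3 -m creep '[{"hand":0.03,"x":0,"y":0,"z":0,"spin":0},{"hand":0.03,"x":0,"y":0,"z":0,"spin":0},{"hand":0.03,"x":0,"y":0,"z":0,"spin":0},{"hand":0.03,"x":0,"y":0,"z":0,"spin":0},{"hand":0.03,"x":0,"y":0,"z":0,"spin":0}]' 60
```

```text
time_s: 2.2
tcp_pos: [0.5093, 0.039, 0.0976]
eef_rot: [-2.062, -2.368, 0.004]
ft_force: [-1.0, 0.8, -0.4]
grip_width: 0.085
time_s: 2.7
tcp_pos: [0.5105, 0.0397, 0.0372]
eef_rot: [-2.061, -2.369, 0.002]
ft_force: [0.3, -0.3, 0.6]
grip_width: 0.0849
time_s: 3.2
tcp_pos: [0.5116, 0.0409, 0.0384]
eef_rot: [2.058, 2.372, 0.001]
ft_force: [-2.0, -0.3, 5.9]
grip_width: 0.0408
```

```bash

python3 -m creep '[{"hand":0.03,"x":0,"y":0,"z":0,"spin":0},{"hand":0.03,"x":0,"y":0,"z":0.01,"spin":0},{"hand":0.03,"x":0,"y":0,"z":0.03,"spin":0},{"hand":0.03,"x":0,"y":0,"z":0.06,"spin":0},{"hand":0.03,"x":0,"y":0,"z":0.09,"spin":0}]' 80
python3 -m creep '[{"hand":0.03,"x":0,"y":0,"z":0.03,"spin":0},{"hand":0.03,"x":0,"y":0,"z":0.06,"spin":0},{"hand":0.03,"x":0,"y":0,"z":0.09,"spin":0},{"hand":0.03,"x":0,"y":0,"z":0.09,"spin":0},{"hand":0.03,"x":0,"y":0,"z":0.09,"spin":0}]'
```

```text
time_s: 3.7
tcp_pos: [0.5104, 0.0412, 0.1282]
eef_rot: [-2.058, -2.371, 0.002]
ft_force: [-0.2, 0.3, -2.8]
grip_width: 0.0401
time_s: 4.2
tcp_pos: [0.5111, 0.0412, 0.2176]
eef_rot: [2.059, 2.372, 0.001]
ft_force: [-0.4, -0.6, -2.8]
grip_width: 0.04
```

```bash

python3 -m creep '[{"hand":0.03,"x":0,"y":-0.035,"z":0,"spin":-3},{"hand":0.03,"x":0,"y":-0.075,"z":0,"spin":-6},{"hand":0.03,"x":-0.01,"y":-0.115,"z":0,"spin":-9},{"hand":0.03,"x":-0.01,"y":-0.155,"z":0,"spin":-12},{"hand":0.03,"x":-0.02,"y":-0.195,"z":0,"spin":-15}]'
python3 -m creep '[{"hand":0.03,"x":-0.01,"y":-0.04,"z":0,"spin":-3},{"hand":0.03,"x":-0.02,"y":-0.08,"z":0,"spin":-6},{"hand":0.03,"x":-0.03,"y":-0.12,"z":0,"spin":-6},{"hand":0.03,"x":-0.03,"y":-0.16,"z":0,"spin":-6},{"hand":0.03,"x":-0.03,"y":-0.19,"z":0,"spin":-6}]'
python3 -m creep '[{"hand":0.03,"x":0,"y":0,"z":0,"spin":0},{"hand":0.03,"x":0,"y":0,"z":0,"spin":0},{"hand":0.03,"x":0,"y":0,"z":0,"spin":0}]'
python3 - <<'E'
from h import *
import pickle
f=grab("wrist");cv2.imwrite("pics/w3.png",f["img"]);pickle.dump(f,open("w3.pkl","wb"))
o=f["_obs"];print(o["tcp_pos"],o["joint_pos"].round(3),cv2.Rodrigues(o["eef_rot"])[0].round(4))
c=cloud(f);p=c.reshape(-1,3)
m=(abs(p[:,0]-.48)<.07)&(abs(p[:,1]+.224)<.07)
p=p[m]
for lo,hi in((-.01,.003),(.004,.015),(.06,.08),(.08,.087),(.088,.096)):
    q=p[(p[:,2]>lo)&(p[:,2]<hi)]
    if len(q)>8:
        r=cv2.minAreaRect(q[:,:2].astype(np.float32)*1000)
        print("  ",lo,len(q),q.mean(0).round(4),[np.round(x,1) for x in r])
E
```

```text
time_s: 4.7
tcp_pos: [0.4905, -0.155, 0.215]
eef_rot: [-2.351, -2.079, 0.002]
ft_force: [1.3, -0.1, -3.6]
grip_width: 0.04
time_s: 5.2
tcp_pos: [0.4595, -0.3455, 0.2146]
eef_rot: [-2.455, -1.953, 0.002]
ft_force: [0.8, 0.6, -3.9]
grip_width: 0.0402
time_s: 5.5
tcp_pos: [0.4603, -0.3423, 0.2155]
eef_rot: [-2.454, -1.955, 0.001]
ft_force: [0.0, 0.8, -3.6]
grip_width: 0.0397
[ 0.4603388  -0.34233317  0.21550499] [-7.130e-01  3.260e-01  1.541e+00  1.000e-03  1.279e+00 -4.880e-01] [[ 0.2233  0.9747 -0.003 ]
 [ 0.9747 -0.2233  0.0032]
 [ 0.0025 -0.0036 -1.    ]]
   -0.01 9694 [ 0.4785 -0.2275 -0.0011] [array([ 480., -224.]), array([140., 140.]), np.float64(0.0)]
   0.004 12002 [ 0.4775 -0.2281  0.0069] [array([ 476.4, -236.3]), array([127.4,  86.5]), np.float64(77.1)]
   0.06 468 [ 0.4669 -0.2752  0.07  ] [array([ 467.3, -275.2]), array([11.4, 55.4]), np.float64(78.5)]
   0.08 449 [ 0.4675 -0.2757  0.0835] [array([ 467.5, -275.7]), array([11.5, 54.1]), np.float64(77.0)]
   0.088 517 [ 0.4671 -0.2753  0.09  ] [array([ 467.3, -275.3]), array([11.9, 37.1]), np.float64(77.0)]
```

View pics/w3.png

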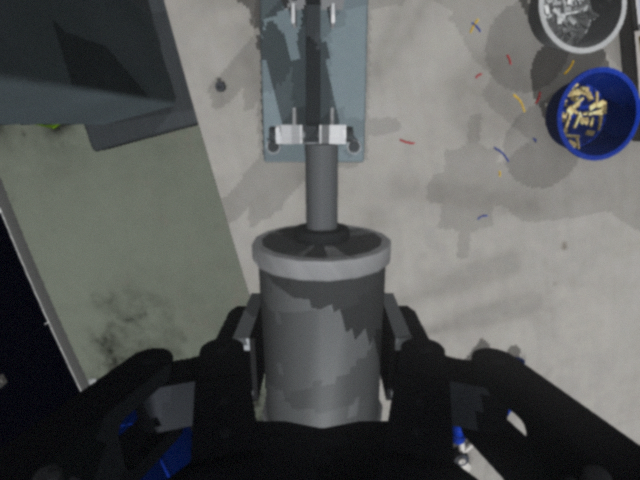

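The wrist view shows the near upright and its slot at about (310,133). The roller's axle runs from about (322,225) to (322,140) and lies nearly parallel to the stand. Next I find the axle in the stand's frame.

```bash
python3 - <<'E'
from h import *
import pickle
f=pickle.load(open("w3.pkl","rb"));c=cloud(f);o=f["_obs"];t=o["tcp_pos"]
a=np.radians(-13.0);ex=np.array([np.cos(a),np.sin(a),0]);ey=np.array([-ex[1],ex[0],0])
S=np.array([.4788,-.2256,0])
L=lambda p:np.stack([(p-S)@ex,(p-S)@ey,p[...,2]],-1)
print("tcp in stand",L(t))
for v in range(140,235,12):
    r=L(c[v,280:370]);m=r[:,2]>.19
    if m.sum()>5:
        q=r[m];print(v,"u",np.where(m)[0][[0,-1]]+280,"x mid",((q[0]+q[-1])/2*1000).round(1),"top z",(q[:,2].max()*1000).round(1))
for v in range(240,330,15):
    r=L(c[v,240:400]);m=r[:,2]>.19
    q=r[m];print(v,"u",np.where(m)[0][[0,-1]]+240,"top",(q[q[:,2].argmax()]*1000).round(1))
# uprights: top slab by height
q=L(c).reshape(-1,3);
for lo,hi in((.085,.088),(.0885,.095)):
    m=(q[:,2]>lo)&(q[:,2]<hi)&(abs(q[:,0])<.04)&(abs(q[:,1]+.051)<.015)
    for s in(-1,1):
        k=q[m&(s*q[:,0]>0)];print(lo,s,len(k),np.percentile(k[:,0],[1,99]).round(4),np.percentile(k[:,1],[1,99]).round(4))
E
```

```text
tcp in stand [ 0.00827121 -0.11789417  0.21550499]
152 u [301 337] x mid [ 10.7 -51.7 287.5] top z 349.1
164 u [305 337] x mid [  7.9 -58.7 226.4] top z 231.8
176 u [305 337] x mid [  7.9 -62.4 225.4] top z 231.3
188 u [305 336] x mid [  7.7 -66.  226.5] top z 349.1
200 u [306 364] x mid [  6.  -59.1 287.9] top z 349.1
212 u [303 336] x mid [ 10.7 -61.  287.5] top z 349.1
224 u [298 344] x mid [  7.8 -78.6 221.9] top z 231.3
240 u [253 390] top [  8.7 -48.3 349.1]
255 u [253 389] top [  8.7 -48.3 349.1]
270 u [258 384] top [  6.7 -85.  248.6]
285 u [260 384] top [  6.4 -89.9 247.1]
300 u [244 395] top [  8.7 -48.3 349.1]
315 u [240 399] top [  8.3 -98.9 247.5]
0.085 -1 61 [-0.0188 -0.0079] [-0.057  -0.0456]
0.085 1 69 [0.0076 0.0188] [-0.057  -0.0456]
0.0885 -1 231 [-0.0186 -0.0096] [-0.0569 -0.0451]
0.0885 1 220 [0.0101 0.0184] [-0.0569 -0.0457]
```

The axle sits 7.8 mm off the slot plane and is level, with its axis 11 mm above the TCP. I move over the stand and look again.

```bash

python3 -m creep '[{"hand":0.03,"x":0.006,"y":0.036,"z":0,"spin":0},{"hand":0.03,"x":0.012,"y":0.076,"z":0,"spin":0},{"hand":0.03,"x":0.0187,"y":0.1163,"z":0,"spin":0},{"hand":0.03,"x":0.0187,"y":0.1163,"z":-0.03,"spin":0},{"hand":0.03,"x":0.0187,"y":0.1163,"z":-0.06,"spin":0}]'
python3 -m creep '[{"hand":0.03,"x":0,"y":0,"z":-0.02,"spin":0},{"hand":0.03,"x":0,"y":0,"z":-0.04,"spin":0},{"hand":0.03,"x":0,"y":0,"z":-0.05,"spin":0},{"hand":0.03,"x":0,"y":0,"z":-0.05,"spin":0},{"hand":0.03,"x":0,"y":0,"z":-0.05,"spin":0}]'
python3 - <<'E'
from h import *
import pickle
f=grab("wrist");cv2.imwrite("pics/w4.png",f["img"]);pickle.dump(f,open("w4.pkl","wb"))
g=grab("scene");pickle.dump(g,open("s4.pkl","wb"));cv2.imwrite("pics/s4.png",cv2.resize(g["img"][200:330,330:480],(750,650))[:600])
h=grab("top");pickle.dump(h,open("t4.pkl","wb"))
c=cloud(f);t=f["_obs"]["tcp_pos"]
a=np.radians(-13.0);ex=np.array([np.cos(a),np.sin(a),0]);ey=np.array([-ex[1],ex[0],0])
S=np.array([.4788,-.2256,0])
L=lambda p:np.stack([(p-S)@ex,(p-S)@ey,p[...,2]],-1)
print("tcp in stand",t,L(t))
for v in range(130,235,12):
    r=L(c[v]);m=(r[:,2]>.10)&(r[:,2]<.13)&(abs(r[:,0])<.012)
    if m.sum()>5:
        q=r[m];print(v,"u",np.where(m)[0][[0,-1]],"mid",((q[0]+q[-1])/2*1000).round(1),"top z",(q[:,2].max()*1000).round(1))
q=L(c).reshape(-1,3);
for lo,hi in((.083,.088),(.0885,.095)):
    m=(q[:,2]>lo)&(q[:,2]<hi)&(abs(q[:,0])<.04)&(abs(q[:,1]-.051)<.015)
    for s in(-1,1):
        k=q[m&(s*q[:,0]>0)]
        if len(k): print(lo,s,len(k),np.percentile(k[:,0],[1,99]).round(4),np.percentile(k[:,1],[1,99]).round(4))
E
```

```text
time_s: 6.05
tcp_pos: [0.481, -0.2252, 0.158]
eef_rot: [2.45, 1.961, 0.002]
ft_force: [0.7, -0.5, -3.6]
grip_width: 0.0398
time_s: 6.55
tcp_pos: [0.4805, -0.2274, 0.1078]
eef_rot: [2.456, 1.958, 0.0]
ft_force: [-0.5, 0.6, -3.4]
grip_width: 0.0398
tcp in stand [ 0.48048404 -0.22744531  0.10782083] [ 0.00205599 -0.00141918  0.10782083]
154 u [305 337] mid [  1.6  60.8 118. ] top z 123.6
166 u [305 337] mid [  1.6  57.1 117.5] top z 124.2
178 u [305 336] mid [  1.4  53.5 118.4] top z 123.2
190 u [305 336] mid [  1.4  49.8 118.5] top z 123.2
202 u [306 336] mid [  1.6  46.2 119.3] top z 124.4
214 u [306 336] mid [  1.6  42.3 118.9] top z 123.9
226 u [284 349] mid [-1.000e-01  3.400e+01  1.011e+02] top z 123.7
0.083 -1 444 [-0.0224 -0.0056] [0.0449 0.0567]
0.083 1 346 [0.0078 0.023 ] [0.0449 0.0566]
0.0885 -1 605 [-0.018  -0.0097] [0.045  0.0565]
0.0885 1 645 [0.0102 0.0187] [0.045  0.0566]
```

View pics/w4.png

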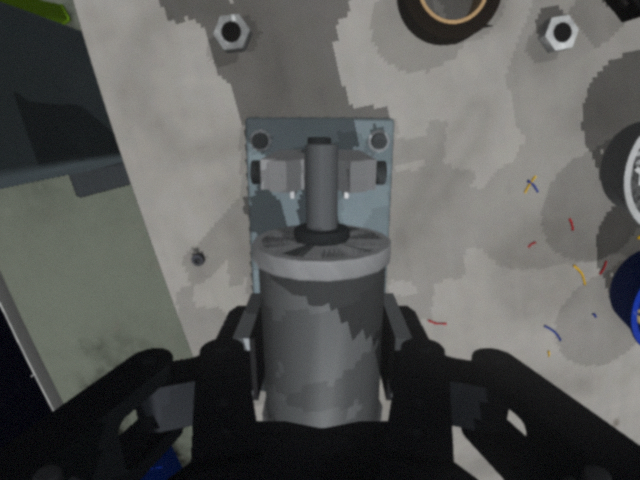

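The view shows the axle centred between the upright's halves at (322,175), with about 1.2 mm left to correct. I correct that and lower into the flares.

```bash

python3 -m creep '[{"hand":0.03,"x":-0.0011,"y":0.0007,"z":0,"spin":0},{"hand":0.03,"x":-0.0011,"y":0.0007,"z":-0.01,"spin":0},{"hand":0.03,"x":-0.0011,"y":0.0007,"z":-0.02,"spin":0},{"hand":0.03,"x":-0.0011,"y":0.0007,"z":-0.028,"spin":0},{"hand":0.03,"x":-0.0011,"y":0.0007,"z":-0.03,"spin":0}]'
python3 -m creep '[{"hand":0.03,"x":0,"y":0,"z":-0.001,"spin":0},{"hand":0.03,"x":0,"y":0,"z":-0.003,"spin":0},{"hand":0.03,"x":0,"y":0,"z":-0.005,"spin":0},{"hand":0.03,"x":0,"y":0,"z":-0.0055,"spin":0},{"hand":0.03,"x":0,"y":0,"z":-0.0055,"spin":0}]'
python3 - <<'E'
from h import *
import pickle
f=grab("wrist");pickle.dump(f,open("w5.pkl","wb"))
c=cloud(f);o=get_obs();t=o["tcp_pos"]
a=np.radians(-13.0);ex=np.array([np.cos(a),np.sin(a),0]);ey=np.array([-ex[1],ex[0],0])
S=np.array([.4788,-.2256,0])
L=lambda p:np.stack([(p-S)@ex,(p-S)@ey,p[...,2]],-1)
print("tcp",L(t),o["ft_force"],o["wrist_torque"])
for v in range(130,235,12):
    r=L(c[v,300:342]);m=(r[:,2]>.075)&(r[:,2]<.11)
    q=r[m];print(v,"u",np.where(m)[0][[0,-1]]+300,"mid",((q[0]+q[-1])/2*1000).round(1),"top z",(q[:,2].max()*1000).round(1))
q=L(c).reshape(-1,3);
m=(q[:,2]>.0885)&(q[:,2]<.095)&(abs(q[:,0])<.04)&(abs(q[:,1]-.051)<.015)
for s in(-1,1):
    k=q[m&(s*q[:,0]>0)]
    if len(k): print(s,len(k),np.percentile(k[:,0],[1,99]).round(4),np.percentile(k[:,1],[1,99]).round(4))
E
```

```text
time_s: 7.2
tcp_pos: [0.4778, -0.2264, 0.0756]
eef_rot: [-2.455, -1.955, 0.002]
ft_force: [-0.3, 0.5, -3.6]
grip_width: 0.0397
time_s: 7.7
tcp_pos: [0.4791, -0.227, 0.0719]
eef_rot: [2.457, 1.957, 0.0]
ft_force: [1.0, -0.5, -3.7]
grip_width: 0.0399
tcp [ 0.00061455 -0.00136186  0.07195128] [-0.21054598 -0.078825   -3.39957098] [-0.01050768 -0.0169631  -0.04161618]Traceback (most recent call last):
  File "<stdin>", line 11, in <module>
IndexError: index 0 is out of bounds for axis 0 with size 0
```

```bash

python3 -m creep '[{"hand":0.03,"x":0,"y":0,"z":-0.001,"spin":0},{"hand":0.03,"x":0,"y":0,"z":-0.002,"spin":0},{"hand":0.03,"x":0,"y":0,"z":-0.003,"spin":0},{"hand":0.03,"x":0,"y":0,"z":-0.003,"spin":0}]'
python3 -m creep '[{"hand":0.03,"x":0,"y":0,"z":-0.001,"spin":0},{"hand":0.03,"x":0,"y":0,"z":-0.001,"spin":0}]'
python3 -m creep '[{"hand":0.03,"x":0,"y":0,"z":-0.001,"spin":0},{"hand":0.03,"x":0,"y":0,"z":-0.001,"spin":0}]'
```

```text
time_s: 8.15
tcp_pos: [0.4789, -0.227, 0.0688]
eef_rot: [-2.458, -1.957, 0.0]
ft_force: [-0.2, -0.2, -2.2]
grip_width: 0.04
time_s: 8.35
tcp_pos: [0.4789, -0.2271, 0.0682]
eef_rot: [2.458, 1.957, 0.0]
ft_force: [-1.6, 0.6, 1.9]
grip_width: 0.04
time_s: 8.55
tcp_pos: [0.4789, -0.2271, 0.0675]
eef_rot: [2.457, 1.957, 0.0]
ft_force: [-2.2, 1.2, 5.4]
grip_width: 0.0403
```

```bash

python3 -m creep '[{"hand":0.03,"x":-0.0005,"y":0.0002,"z":-0.0005,"spin":0},{"hand":0.03,"x":-0.0005,"y":0.0002,"z":-0.001,"spin":0}]'
python3 -m creep '[{"hand":0.03,"x":0,"y":0,"z":-0.0005,"spin":0},{"hand":0.03,"x":0,"y":0,"z":-0.0005,"spin":0}]'
```

```text
time_s: 8.75
tcp_pos: [0.479, -0.2271, 0.0673]
eef_rot: [2.456, 1.956, 0.001]
ft_force: [-3.3, 1.5, 13.9]
grip_width: 0.0401
time_s: 8.95
tcp_pos: [0.479, -0.2272, 0.0669]
eef_rot: [2.456, 1.956, 0.001]
ft_force: [-3.2, 1.2, 11.4]
grip_width: 0.0399
```

```bash

python3 -m creep '[{"hand":0.03,"x":-0.0008,"y":0.0002,"z":0,"spin":0},{"hand":0.03,"x":-0.0008,"y":0.0002,"z":0,"spin":0}]'
python3 - <<'E'
from h import *
import pickle
o=get_obs();t=o["tcp_pos"];R=cv2.Rodrigues(o["eef_rot"])[0]
print(t,o["ft_force"],"tool torque",R.T@o["wrist_torque"],R.round(4).tolist())
f=grab("wrist");pickle.dump(f,open("w6.pkl","wb"));cv2.imwrite("pics/w6.png",cv2.resize(f["img"][100:280,220:430],(700,600)))
E
```

```text
time_s: 9.15
tcp_pos: [0.479, -0.2272, 0.0669]
eef_rot: [2.455, 1.955, 0.003]
ft_force: [-1.3, 0.5, 10.5]
grip_width: 0.0399
[ 0.47896617 -0.22715132  0.06688191] [-1.31592138  0.54735773 10.49021219] tool torque [0.27557199 0.26486158 0.22023667] [[0.224, 0.9746, 0.0032], [0.9746, -0.224, -0.0014], [-0.0006, 0.0034, -1.0]]
```

View pics/w6.png

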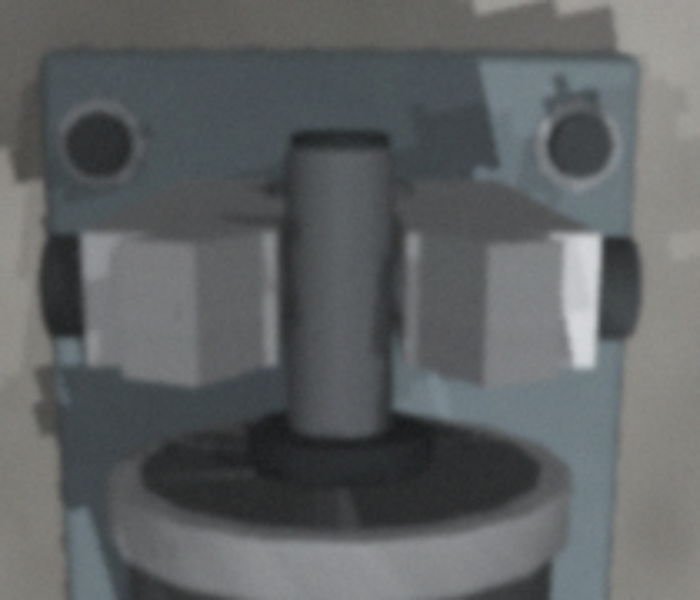

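```bash
cat > ax.py <<'E'
from h import *
import sys
a=np.radians(-13.0);ex=np.array([np.cos(a),np.sin(a),0]);ey=np.array([-ex[1],ex[0],0]);S=np.array([.4788,-.2256,0])
L=lambda p:np.stack([(p-S)@ex,(p-S)@ey,p[...,2]],-1)
def axle(f):
    q=L(cloud(f)).reshape(-1,3);t=L(f["_obs"]["tcp_pos"])
    m=(abs(q[:,0]-t[0])<.0025)&(q[:,1]>.039)&(q[:,1]<.063)&(abs(q[:,2]-t[2]-.014)<.008)
    k=q[m];pz=np.polyfit(k[:,1],k[:,2],1)
    m2=(abs(q[:,0]-t[0])<.0025)&(q[:,1]>.0)&(q[:,1]<.024)&(abs(q[:,2]-t[2]-.031)<.01)
    d=q[m2];pd=np.polyfit(d[:,1],d[:,2],1) if len(d)>20 else [9,9]
    w=(abs(q[:,0])<.04)&(abs(q[:,1]-.051)<.0055)&(q[:,2]>.0885)&(q[:,2]<.095)
    print("tcp",t.round(4),"axle axis z@51",round(np.polyval(pz,.051)-.005,4),"slope",pz[0].round(4),len(k),"drum slope",np.round(pd,4),len(d),"upright top z",np.median(q[w,2]).round(4))
if __name__=="__main__":
    import pickle
    for n in sys.argv[1:]:
        axle(pickle.load(open(n,"rb")))
E
python3 ax.py w3.pkl w4.pkl w5.pkl w6.pkl
```

```text
Traceback (most recent call last):
  File "ax.py", line 16, in <module>
    axle(pickle.load(open(n,"rb")))
    ~~~~^^^^^^^^^^^^^^^^^^^^^^^^^^^
  File "ax.py", line 8, in axle
    k=q[m];pz=np.polyfit(k[:,1],k[:,2],1)
              ~~~~~~~~~~^^^^^^^^^^^^^^^^^
TypeError: expected non-empty vector for x
```

```bash
python3 ax.py w4.pkl w5.pkl w6.pkl
```

```text
tcp [ 0.0021 -0.0014  0.1078] axle axis z@51 0.1175 slope 0.0052 1274 drum slope [-1.000e-04  1.386e-01] 1274 upright top z 0.0902
tcp [ 0.0006 -0.0013  0.0719] axle axis z@51 0.0815 slope 0.0065 1289 drum slope [0.0015 0.1026] 1261 upright top z 0.0902
tcp [ 0.0005 -0.0015  0.0669] axle axis z@51 0.0771 slope 0.0114 1283 drum slope [0.0032 0.0978] 1279 upright top z 0.0902
```

```bash

python3 -m creep '[{"hand":0.03,"x":0,"y":0,"z":-0.0004,"spin":0},{"hand":0.03,"x":0,"y":0,"z":-0.0004,"spin":0}]'
python3 -m creep '[{"hand":0.03,"x":0,"y":0,"z":-0.0004,"spin":0},{"hand":0.03,"x":0,"y":0,"z":-0.0004,"spin":0}]'
python3 -c "
from ax import *
f=grab('wrist');axle(f);o=get_obs();R=cv2.Rodrigues(o['eef_rot'])[0];print(o['ft_force'],R.T@o['wrist_torque'])"
```

```text
time_s: 9.4
tcp_pos: [0.479, -0.2271, 0.0666]
eef_rot: [2.455, 1.955, 0.002]
ft_force: [-1.1, 1.0, 9.9]
grip_width: 0.0402
time_s: 9.6
tcp_pos: [0.479, -0.2272, 0.0665]
eef_rot: [2.455, 1.955, 0.003]
ft_force: [-1.9, 1.9, 13.5]
grip_width: 0.0399
tcp [ 0.0005 -0.0015  0.0665] axle axis z@51 0.0764 slope 0.0075 1265 drum slope [0.0039 0.0973] 1273 upright top z 0.0902
[-2.21920529  1.79820798 12.5950572 ] [0.37297617 0.24692219 0.27129566]
```

```bash

python3 -m creep '[{"hand":0.03,"x":-0.0008,"y":0.0000,"z":0,"spin":0},{"hand":0.03,"x":-0.0008,"y":0.0,"z":-0.0004,"spin":0}]'
python3 -m creep '[{"hand":0.03,"x":0,"y":0,"z":-0.0004,"spin":0},{"hand":0.03,"x":0,"y":0,"z":-0.0004,"spin":0}]'
python3 -c "
from ax import *
f=grab('wrist');axle(f);o=get_obs();R=cv2.Rodrigues(o['eef_rot'])[0];print(o['ft_force'],R.T@o['wrist_torque'])"
```

```text
time_s: 9.85
tcp_pos: [0.479, -0.2272, 0.0664]
eef_rot: [2.454, 1.954, 0.004]
ft_force: [-2.6, 2.1, 17.3]
grip_width: 0.0402
time_s: 10.05
tcp_pos: [0.4789, -0.2273, 0.066]
eef_rot: [2.454, 1.954, 0.004]
ft_force: [-1.2, 1.7, 13.7]
grip_width: 0.0403
tcp [ 0.0005 -0.0016  0.066 ] axle axis z@51 0.0763 slope 0.0154 1285 drum slope [0.0127 0.0968] 1257 upright top z 0.0902
[-0.37866871  1.65385317 13.7103542 ] [0.25556454 0.43248108 0.20353979]
```

```bash

python3 -m creep '[{"hand":0.03,"x":0,"y":0.0005,"z":0,"spin":-0.4},{"hand":0.03,"x":0,"y":0.0005,"z":0,"spin":-0.4}]'
python3 -c "
from ax import *
o=get_obs();R=cv2.Rodrigues(o['eef_rot'])[0];print(o['ft_force'],R.T@o['wrist_torque'])"
python3 -m creep '[{"hand":0.03,"x":0,"y":0,"z":-0.0004,"spin":0},{"hand":0.03,"x":0,"y":0,"z":-0.0004,"spin":0}]'
python3 -c "
from ax import *
f=grab('wrist');axle(f);o=get_obs();R=cv2.Rodrigues(o['eef_rot'])[0];print(o['ft_force'],R.T@o['wrist_torque'])"
```

```text
time_s: 10.3
tcp_pos: [0.4789, -0.2273, 0.0657]
eef_rot: [2.46, 1.946, 0.003]
ft_force: [-0.3, -0.8, 7.0]
grip_width: 0.0398
[-0.25595803 -0.75516766  6.98491882] [ 0.0509137  -0.00155637 -0.02437294]
time_s: 10.5
tcp_pos: [0.4787, -0.2272, 0.0645]
eef_rot: [2.46, 1.947, 0.002]
ft_force: [0.6, -0.6, 4.0]
grip_width: 0.04
tcp [ 0.0003 -0.0016  0.0645] axle axis z@51 0.0734 slope -0.0093 1286 drum slope [-0.0179  0.0953] 1254 upright top z 0.0902
[ 1.59917105 -1.6077225   4.45703392] [-0.1696013  -0.36147516  0.03878456]
```

Removing the yaw error freed the axle. The +y end has passed its balls and the −y end is close behind, so I continue.

```bash

python3 -m creep '[{"hand":0.03,"x":0,"y":0,"z":-0.0005,"spin":0},{"hand":0.03,"x":0,"y":0,"z":-0.0005,"spin":0}]'
python3 -m creep '[{"hand":0.03,"x":0,"y":0,"z":-0.0005,"spin":0},{"hand":0.03,"x":0,"y":0,"z":-0.0005,"spin":0}]'
python3 -c "
from ax import *
f=grab('wrist');axle(f);o=get_obs();R=cv2.Rodrigues(o['eef_rot'])[0];print(o['ft_force'],R.T@o['wrist_torque'])"
```

```text
time_s: 10.75
tcp_pos: [0.4784, -0.2271, 0.0629]
eef_rot: [2.461, 1.947, 0.002]
ft_force: [2.7, -4.1, -2.5]
grip_width: 0.0401
time_s: 10.95
tcp_pos: [0.4783, -0.227, 0.0621]
eef_rot: [2.462, 1.947, 0.002]
ft_force: [5.3, -3.3, -3.4]
grip_width: 0.04
tcp [-0.0001 -0.0015  0.0621] axle axis z@51 0.0718 slope 0.0037 1308 drum slope [-0.0025  0.0929] 1244 upright top z 0.0902
[ 4.48276456 -2.83820419 -3.47055545] [-0.86024932 -0.38670739 -0.03938937]
```

```bash

python3 -m creep '[{"hand":0.03,"x":0.001,"y":-0.0003,"z":0,"spin":0},{"hand":0.03,"x":0.001,"y":-0.0003,"z":-0.0005,"spin":0},{"hand":0.03,"x":0.001,"y":-0.0003,"z":-0.001,"spin":0},{"hand":0.03,"x":0.001,"y":-0.0003,"z":-0.0015,"spin":0},{"hand":0.03,"x":0.001,"y":-0.0003,"z":-0.002,"spin":0}]'
python3 -m creep '[{"hand":0.03,"x":0,"y":0,"z":-0.0005,"spin":0},{"hand":0.03,"x":0,"y":0,"z":-0.001,"spin":0},{"hand":0.03,"x":0,"y":0,"z":-0.001,"spin":0}]'
python3 -m creep '[{"hand":0.03,"x":0,"y":0,"z":-0.0005,"spin":0},{"hand":0.03,"x":0,"y":0,"z":-0.001,"spin":0},{"hand":0.03,"x":0,"y":0,"z":-0.001,"spin":0}]'
```

```text
time_s: 11.5
tcp_pos: [0.4786, -0.2263, 0.06]
eef_rot: [2.464, 1.948, 0.002]
ft_force: [4.5, -1.1, -3.6]
grip_width: 0.0401
time_s: 11.8
tcp_pos: [0.4781, -0.2261, 0.059]
eef_rot: [-2.464, -1.948, -0.001]
ft_force: [5.4, -1.0, -4.5]
grip_width: 0.0401
time_s: 12.1
tcp_pos: [0.478, -0.2262, 0.0584]
eef_rot: [2.464, 1.949, 0.001]
ft_force: [4.7, -0.6, -1.6]
grip_width: 0.04
```

```bash

python3 -m creep '[{"hand":0.03,"x":0.0008,"y":-0.0002,"z":0,"spin":0},{"hand":0.03,"x":0.0008,"y":-0.0002,"z":-0.0005,"spin":0},{"hand":0.03,"x":0.0008,"y":-0.0002,"z":-0.0005,"spin":0}]'
python3 -m creep '[{"hand":0.03,"x":0,"y":0,"z":-0.0005,"spin":0},{"hand":0.03,"x":0,"y":0,"z":-0.0005,"spin":0}]'
python3 -c "
from ax import *
f=grab('wrist');axle(f);o=get_obs();R=cv2.Rodrigues(o['eef_rot'])[0];print(o['ft_force'],R.T@o['wrist_torque'])"
```

```text
time_s: 12.4
tcp_pos: [0.4781, -0.2263, 0.0576]
eef_rot: [-2.463, -1.948, 0.001]
ft_force: [2.7, -0.3, -1.7]
grip_width: 0.0404
time_s: 12.6
tcp_pos: [0.4781, -0.2264, 0.0571]
eef_rot: [-2.463, -1.948, 0.001]
ft_force: [2.4, -0.4, -2.2]
grip_width: 0.0402
tcp [-0.0005 -0.0009  0.0571] axle axis z@51 0.0668 slope 0.0056 1314 drum slope [0.     0.0879] 1272 upright top z 0.0902
[ 1.60911056  0.26966625 -2.02452857] [-0.28848104 -0.03978706  0.05725981]
```

```bash

python3 -m creep '[{"hand":0.03,"x":0.0004,"y":0,"z":-0.0005,"spin":0},{"hand":0.03,"x":0.0004,"y":0,"z":-0.001,"spin":0},{"hand":0.03,"x":0.0004,"y":0,"z":-0.001,"spin":0}]'
python3 -m creep '[{"hand":0.03,"x":0,"y":0,"z":-0.0005,"spin":0},{"hand":0.03,"x":0,"y":0,"z":-0.001,"spin":0},{"hand":0.03,"x":0,"y":0,"z":-0.001,"spin":0}]'
python3 -m creep '[{"hand":0.03,"x":0,"y":0,"z":-0.0005,"spin":0},{"hand":0.03,"x":0,"y":0,"z":-0.001,"spin":0},{"hand":0.03,"x":0,"y":0,"z":-0.001,"spin":0}]'
```

```text
time_s: 12.95
tcp_pos: [0.4782, -0.2262, 0.0561]
eef_rot: [-2.463, -1.948, 0.001]
ft_force: [-0.8, 0.6, -1.1]
grip_width: 0.0401
time_s: 13.25
tcp_pos: [0.4782, -0.2262, 0.0559]
eef_rot: [-2.463, -1.948, 0.001]
ft_force: [-2.5, 1.2, 6.1]
grip_width: 0.0402
time_s: 13.55
tcp_pos: [0.4782, -0.2262, 0.0558]
eef_rot: [-2.463, -1.949, 0.001]
ft_force: [-4.7, 1.3, 13.4]
grip_width: 0.0402
```

Floor reached at TCP z ≈ 0.056, with about 17 N of contact. I check that the roller is level, then hold.

```bash

python3 -m creep '[{"hand":0.03,"x":-0.0004,"y":0.0001,"z":-0.0001,"spin":0},{"hand":0.03,"x":-0.0004,"y":0.0001,"z":-0.0001,"spin":0},{"hand":0.03,"x":-0.0004,"y":0.0001,"z":-0.0001,"spin":0}]'
python3 -c "
from ax import *
f=grab('wrist');axle(f);o=get_obs();R=cv2.Rodrigues(o['eef_rot'])[0];print(o['ft_force'],R.T@o['wrist_torque'])"
python3 -m creep '[{"hand":0.03,"x":0,"y":0,"z":0,"spin":0},{"hand":0.03,"x":0,"y":0,"z":0,"spin":0},{"hand":0.03,"x":0,"y":0,"z":0,"spin":0},{"hand":0.03,"x":0,"y":0,"z":0,"spin":0},{"hand":0.03,"x":0,"y":0,"z":0,"spin":0}]'
```

```text
time_s: 13.85
tcp_pos: [0.4782, -0.2263, 0.0558]
eef_rot: [2.464, 1.949, -0.0]
ft_force: [-3.9, 2.5, 13.8]
grip_width: 0.0397
tcp [-0.0004 -0.0008  0.0558] axle axis z@51 0.0656 slope 0.0043 1315 drum slope [-0.0019  0.0867] 1267 upright top z 0.0902
[-3.35969371  2.57764803 14.23543687] [ 0.64827108  0.2014361  -0.00604211]
time_s: 14.4
tcp_pos: [0.4783, -0.2263, 0.0558]
eef_rot: [2.464, 1.949, -0.0]
ft_force: [-3.9, 2.2, 12.9]
grip_width: 0.0401
```

```bash

for i in 1 2 3; do python3 -m creep '[{"hand":0.03,"x":0,"y":0,"z":-0.0001,"spin":0},{"hand":0.03,"x":0,"y":0,"z":-0.0001,"spin":0},{"hand":0.03,"x":0,"y":0,"z":-0.0001,"spin":0},{"hand":0.03,"x":0,"y":0,"z":-0.0001,"spin":0},{"hand":0.03,"x":0,"y":0,"z":-0.0001,"spin":0}]'; done
```

```text
time_s: 14.9
tcp_pos: [0.4783, -0.2263, 0.0558]
eef_rot: [2.464, 1.949, -0.0]
ft_force: [-3.5, 2.5, 13.4]
grip_width: 0.0398
time_s: 15.4
tcp_pos: [0.4782, -0.2263, 0.0558]
eef_rot: [2.464, 1.949, -0.0]
ft_force: [-4.5, 2.7, 15.3]
grip_width: 0.0403
time_s: 15.9
tcp_pos: [0.4782, -0.2263, 0.0558]
eef_rot: [2.464, 1.949, -0.0]
ft_force: [-4.1, 2.3, 15.7]
grip_width: 0.0397
```

```bash

python3 -m creep '[{"hand":0.03,"x":-0.0003,"y":0,"z":0.0008,"spin":0},{"hand":0.03,"x":-0.0003,"y":0,"z":0.0018,"spin":0},{"hand":0.03,"x":-0.0003,"y":0,"z":0.0018,"spin":0}]'
python3 -m creep '[{"hand":0.06,"x":0,"y":0,"z":0,"spin":0},{"hand":0.08,"x":0,"y":0,"z":0,"spin":0},{"hand":0.08,"x":0,"y":0,"z":0,"spin":0},{"hand":0.08,"x":0,"y":0,"z":0,"spin":0},{"hand":0.08,"x":0,"y":0,"z":0,"spin":0}]'
python3 -c "
from ax import *
f=grab('wrist');axle(f);print(get_obs()['ft_force'])"
```

```text
time_s: 16.2
tcp_pos: [0.4782, -0.2263, 0.0559]
eef_rot: [-2.464, -1.949, 0.0]
ft_force: [-0.5, 1.0, 5.0]
grip_width: 0.0398
time_s: 16.7
tcp_pos: [0.4784, -0.2265, 0.0556]
eef_rot: [-2.464, -1.949, 0.0]
ft_force: [-0.0, 0.0, 0.2]
grip_width: 0.0801
tcp [-0.0002 -0.001   0.0556] axle axis z@51 0.0657 slope 0.0024 1320 drum slope [0.0002 0.0868] 1265 upright top z 0.0902
[ 0.07430508 -0.32380199  0.82783976]
```

```bash

python3 -m creep '[{"hand":0.08,"x":0,"y":0,"z":0.02,"spin":0},{"hand":0.08,"x":0,"y":0,"z":0.05,"spin":0},{"hand":0.08,"x":0,"y":0,"z":0.08,"spin":0},{"hand":0.08,"x":0,"y":0,"z":0.12,"spin":0},{"hand":0.08,"x":0,"y":0,"z":0.16,"spin":0}]'
python3 -m creep '[{"hand":0.08,"x":-0.01,"y":-0.03,"z":0.02,"spin":0},{"hand":0.08,"x":-0.02,"y":-0.06,"z":0.02,"spin":0},{"hand":0.08,"x":-0.03,"y":-0.09,"z":0.02,"spin":0},{"hand":0.08,"x":-0.03,"y":-0.12,"z":0.02,"spin":0},{"hand":0.08,"x":-0.03,"y":-0.12,"z":0.02,"spin":0}]'
python3 - <<'E'
from ax import *
f=grab('wrist');cv2.imwrite("pics/w9.png",f["img"]);g=grab("top");s=grab("scene")
cv2.imwrite("pics/s9.png",s["img"])
for n,h in(("w",f),("top",g),("scene",s)):
    q=L(cloud(h)).reshape(-1,3);
    for lo,hi in((-.064,-.036),(.036,.064)):
        m=(abs(q[:,0])<.0035)&(q[:,1]>lo)&(q[:,1]<hi)&(q[:,2]>.05)&(q[:,2]<.085);k=q[m]
        if len(k)>5:print(n,lo,len(k),"axis z",(np.percentile(k[:,2],80)-.005).round(4),"x",k[:,0].mean().round(4))
    k=q[(abs(q[:,0])<.03)&(abs(q[:,1])<.045)&(q[:,2]>.075)&(q[:,2]<.1)]
    if len(k)>5:
        r=cv2.minAreaRect(k[:,:2].astype(np.float32)*1000);print(n,"drum",[np.round(x,1) for x in r])
print(get_obs()["time_s"],get_obs()["ft_force"])
E
```

```text
time_s: 17.25
tcp_pos: [0.4778, -0.2262, 0.2168]
eef_rot: [-2.463, -1.948, 0.001]
ft_force: [1.3, -0.5, -0.2]
grip_width: 0.0801
time_s: 17.75
tcp_pos: [0.4483, -0.3503, 0.2358]
eef_rot: [2.465, 1.943, -0.002]
ft_force: [-0.2, 0.4, 0.2]
grip_width: 0.08
w -0.064 363 axis z 0.0667 x -0.0001
w drum [array([-0.5, -6.7]), array([65.6, 40.8]), np.float64(89.7)]
top -0.064 46 axis z 0.0688 x 0.0001
top 0.036 50 axis z 0.0694 x -0.0
top drum [array([-0.4, -2.8]), array([53.5, 84. ]), np.float64(0.1)]
scene -0.064 8 axis z 0.0695 x 0.0006
scene 0.036 33 axis z 0.0697 x -0.0
scene drum [array([-0.6, -0.1]), array([52.7, 89.6]), np.float64(0.2)]
17.9 [0.05597777 0.12433494 0.40461172]
```

View pics/s9.png

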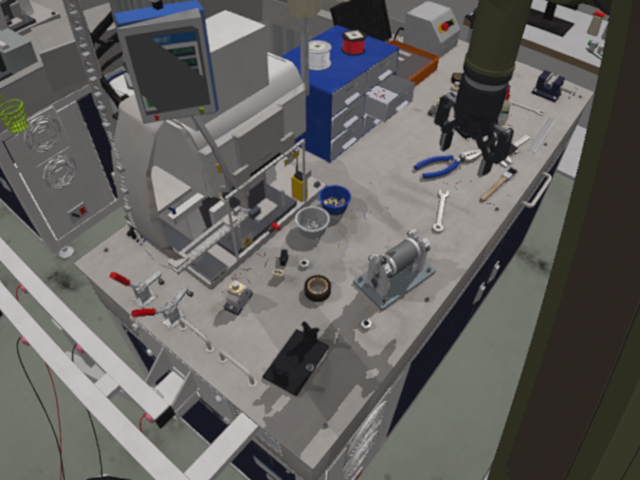

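View pics/w9.png

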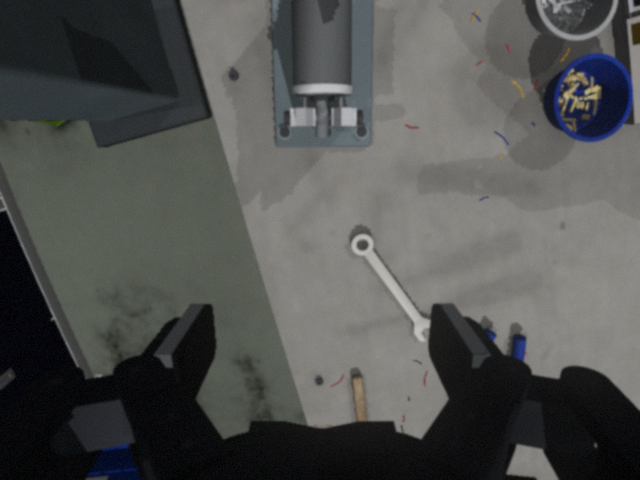

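The scene view shows the roller seated in the stand at about (398,255), with the cradle empty at (297,355). All the bystanders look to be where they were. The wrist view shows the −y axle end centred in its slot at (322,115). Both ends are level, at x ≈ 0, and nothing is touched, so I hand in.

```bash
python3 -c "
from workcell import *
print(finish_job())"
```

```text
the job is handed in; nothing more can be done
None
```

I lifted the roller out of the cradle and lowered it into the stand's slots past the spring balls. I bedded it on the slot floors, let go, backed away and handed the job in; no verdict was reported.

- **Passing the balls:** The axle jammed briefly at the balls because of a small yaw error. Turning the hand by 0.4° freed it. At most about 17 N showed at the wrist there, so about 21 N on the stand, well under the limit. One end passed the balls before the other, and the roller tilted by up to about 0.02 rad before it levelled.
- **Bedding:** I pushed with 13 to 16 N at the wrist for over 2 s. With the roller's weight of about 3.5 N, that is about 17 to 19 N on the stand.
- **Last checks:**
    - **Position:** The slot floors put the axle's axis at about 66 to 67 mm. Both ends lie within 1 mm of the slots' middle plane. The roller was level and aligned to within a few mrad, and centred to within about 3 mm.
    - **Release:** The wrist force was near zero after letting go, and the bystanders looked unmoved in the picture.
- **Disagreement:** The top and scene cameras read the axis about 3 mm higher than the wrist camera, at 69 to 70 mm. They agree with each other that the two ends are even, and all readings are below the 71.5 mm limit.
- **Not seen:** The +y end was out of the final wrist view, so that end rests on the other two cameras and on the wrist reading taken just after release.

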